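# Twist the glue pot home in its warmer

### The job

Put the plain metal pot into the round well of the grey warmer and work it all the way down until it stands firmly on the seat at the bottom, upright, then let go. It is too snug to be pushed straight in: press gently and twist it to and fro as it goes down, never pressing so hard that the sprung well is forced far down in the warmer (about 20 N), and leave the other things on the bench where they are.

Things in the scene. Friction and masses are not known exactly. Their poses are not given: they have to be found in the camera images.
- pot_center (a point): centre (half-way up, on the axis) of the closed, straight-sided round pot of bare turned metal with a ribbed band round its upper part: 56 mm diameter, 90 mm tall, 0.2 to 0.33 kg, its flat lid fast. It starts upright on the bench; z is its axis, up. It is gripped round its upper part from above; when home its top stands 40 to 47 mm above the warmer's top plate.
- mouth (a point): centre of the round opening, 62 mm wide, bevelled to 70 mm, on the upper face of the warmer's flat metal top plate, 100 mm above the bench. The warmer is a fixed grey box, 128 x 128 mm in plan, black dial on its front; its yaw varies; z up. Four sprung cork shoes in the well centre the pot: set in loosely its underside rests 17 to 23 mm below the top plate; let go there it may lean a little.
- seat_top (a point): centre of the upper face of the steel seat at the bottom of the well, hidden below the pot; the pot's underside must come to stand on it. Its depth differs: 43 to 50 mm below the top plate; z up. On the last 20 to 33 mm the shoes grip the pot: pushed straight with 20 N it sticks; while it is turned, either way (up to about 1 N m), 5 to 15 N takes it down 2 to 4 mm per 10 mm turned at its wall.
- well (a joint): how far the sprung well (with its shoes and seat) is pressed down in the warmer, m: 0 at rest and with the pot standing in it; it begins to yield at about 1 N of pressing and yields 1 mm for each 4.5 N more. Over 0.005 (about 22 N) it is overloaded. It springs back.
- jar: closed round jar with dark cap, 45 mm diameter, 105 mm tall, standing on the bench (leave alone); origin at the centre of its underside
- block: brown sanding block, 65 x 101 x 32 mm, lying on the bench (leave alone); origin at the centre of its underside
- gouge: gouge with wooden handle lying on the bench, 245 mm long, 25 mm thick (leave alone); origin at the centre of its underside

How it is judged:
At the end, for the whole second after the job is handed in: the pot stands in the warmer's well, released and at rest, upright within 3.4 degrees, centred within 6 mm, with its underside less than 2 mm above the seat (z of pot_center in the frame of seat_top below 0.047 m and horizontal distance between pot_center and seat_top below 0.006 m and angle between pot_center's own z axis and vertical below 0.06 rad and value of joint well below 0.003 m and linear speed of pot below 0.01 m/s); the robot touches nothing.
It fails at once if the sprung well is pressed down more than 5 mm (value of joint well above 0.005 m).
It fails at once if a bystander (jar, sanding block or gouge) is shifted more than 3 cm (distance of any of jar, block, gouge from where it was at the start of the episode above 0.03 m).
It also fails if it takes over 61 s, if anything falls off the work surface, if the arm or the gripper's body presses on something with over 40 N, if the wrist force passes 120 N, or if a joint passes its speed limit or range.

### The arm

A 6-joint arm with a two-finger parallel gripper is mounted at the origin on the work surface; the furniture and walls round the work are solid. World frame = base frame: x ahead of the robot, y to its left, z up, the work surface at z = 0. Lengths are in m, angles in rad, forces in N, time in s.
With the tool pointing down it reaches from about 0.425 to 0.925 m from the base axis. Payload 12.5 kg.
Tool frame: the origin (TCP) lies midway between the tips of the shut fingers; the grasp point (between the pads) lies 19 mm behind it; z points along the fingers, x is the direction in which the jaws open and shut, and the axes are right-handed (so a half turn about z gives the same grasp; the last joint's range is limited). The gripper opens to 85 mm and grips with 20 to 120 N. Pads are 22 mm wide; open, the fingers measure 114 mm over their backs; the gripper's body (76 mm by 85 mm) begins 54 mm behind the grasp point. The pads swing forward as they close: fully open they stand 13 mm farther back than shut.
Start: joints at [1.119, 0.491, 1.559, -0, 1.092, -0.106], TCP at [0.212, 0.588, 0.208] pointing down, gripper open.
Joint ranges: [-3.1, 3.1], [-0.84, 2.19], [0.05, 2.79], [-1.13, 4.28], [0.06, 2.93], [-2.69, 2.69]. Speed limits (rad/s): [2.22, 2.22, 2.79, 3.14, 3.14, 3.14].

### API

Orientations are given as a unit quaternion [x, y, z, w].
In Python, from station import bot gives the robot as it stands.
- The arm moves only by the tool send_rows, never from a script. Its argument "plan" is a list that holds one entry, the list of rows, each a list of 7 numbers: the shift along the tool's x, y, z in cm, then the turn, a rotation vector about the tool's x, y, z in rad, then the opening, from -1 (shut) to 1 (fully open). In form: [[[x, y, z, wx, wy, wz, fingers], ...]]. A call has exactly 10 rows; each row is the pose to reach, as a shift and turn from the pose commanded when the call began, along the tool's axes at that moment; what a row does not reach only later rows make up. A row lasts 1/8 s, in which the tool goes at most 62.5 mm and 10.7 degrees, less where a joint would pass 70% of its speed; a pose out of reach is approached as far as the arm can. A call with a gripper value outside its range is refused whole. The fingers move at their own pace and stop on an object; "force" is the grip in N (left out, the last holds). Time passes only in rows, so rows that repeat a pose let the fingers close, or fill a call up. It gives the time, the measured TCP pose, the force and the opening at its end, in the units of the state.
- bot.get_state(): the state, without advancing time (a new reading comes with each control period).
- bot.grab_frame(name): name is "side" or "top"; returns a dict with "img" (400x640x3 uint8, red, green, blue), "vfov" (degrees; the focal length in pixels is half the picture's height over the tangent of half this angle, whatever the lens; pixels are square), "cx", "cy" (the principal point, pixels), "R" (3x3) and "t" (3): a world point X has camera coordinates R X + t. Camera axes: x right, y down, z forward; pixel columns grow to the right and rows downward; lengths in m; the calibration is good to about 2 mm. A picture is of the moment at which its call begins. There is no depth.
- bot.sign_off(): hands the job in, once; it reports no verdict.
The state is a dict: "time": time; "joint_positions": joint angles; "joint_vel": joint speeds; "effort": joint torques, N m; "position": TCP position; "tool_rot": TCP orientation; "ft_force": force on the tool from outside, world axes, zero at the start; "wrist_torque": the same for the moment, N m; "grip_width": finger opening in m.
Only numpy, scipy, OpenCV 4.12 (cv2) and the standard library are available. Lean on these libraries where they do the work, as an engineer would, in place of code of your own. Each camera call takes 0.05 s, during which the arm holds its last target. There are 200 camera calls.

## Working session

There is one attempt and no reset: what is moved stays moved. The work goes in short steps, Python scripts to look and compute and a tool call to move; the robot and the scene stay as the last step left them, time stands still between calls to the robot, and variables do not carry over. Pictures are saved under pics/ and viewed, about 8 in all and at most 12, crops included, and the job is handed in when it is done.

Besides the shell and the picture viewer there is one more tool, called after ">>>" as name([rows], argument=value, ...), one row to a line, values as JSON. send_rows: Moves the arm, as the interface text tells. Its arguments: {"type":"object","properties":{"plan":{"type":"array","items":{"type":"array","items":{"type":"array","items":{"type":"number"}}}},"force":{"type":"number"}},"required":["plan"]}

```bash
mkdir -p pics; python3 - <<'E'
from station import bot
import cv2,json
for n in("side","top"):
    f=bot.grab_frame(n); cv2.imwrite(f"pics/{n}0.png",f["img"][:,:,::-1]); print(n,f["vfov"],f["cx"],f["cy"],f["R"],f["t"])
s=bot.get_state(); print(s)
E
```

```text
side 51.39853615775036 321.5304867798417 199.56753185267368 [[ 0.9995835   0.02873055  0.00271643]
 [ 0.01745914 -0.52710197 -0.84962267]
 [-0.02297829  0.84931623 -0.52738405]] [-0.59189845  0.00720894  1.28541826]
top 57.63221173721987 317.58770220846804 199.21685561298244 [[ 2.92877607e-02 -9.99570866e-01  5.57154101e-04]
 [-9.94316443e-01 -2.91908731e-02 -1.02385077e-01]
 [ 1.02357404e-01  2.44464216e-03 -9.94744684e-01]] [-0.09536227  0.62837766  0.88624939]
{'time': 0.1, 'joint_positions': array([ 1.11941585e+00,  4.91517093e-01,  1.55940280e+00,  4.83164282e-06,
        1.09169009e+00, -1.05653165e-01]), 'joint_vel': array([ 0.00063845, -0.0013389 , -0.00166363, -0.00043623,  0.00051873,
       -0.00073532]), 'effort': array([ 2.78653948e-03, -6.19443154e+01, -2.62025446e+01, -1.48635850e-04,
        2.93951576e-03,  3.36605888e-05]), 'position': array([0.21171032, 0.5878107 , 0.2070702 ]), 'tool_rot': array([ 8.18193986e-01,  5.74942035e-01, -4.45746423e-04,  2.45058746e-04]), 'ft_force': array([ 0.63869636, -0.29743983, -0.41213971]), 'wrist_torque': array([ 0.03401206, -0.03621326,  0.03973091]), 'grip_width': 0.08519297386148048}
```

View pics/side0.png

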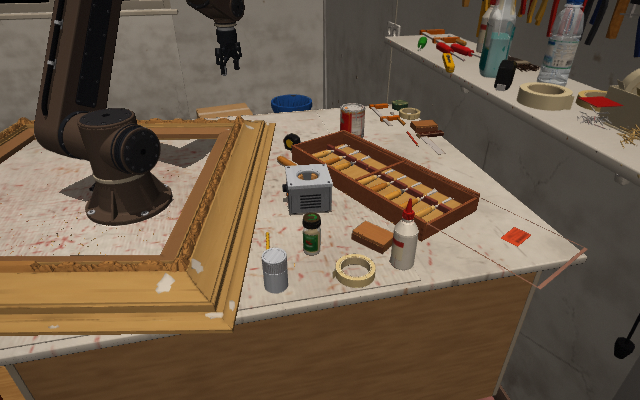

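View pics/top0.png

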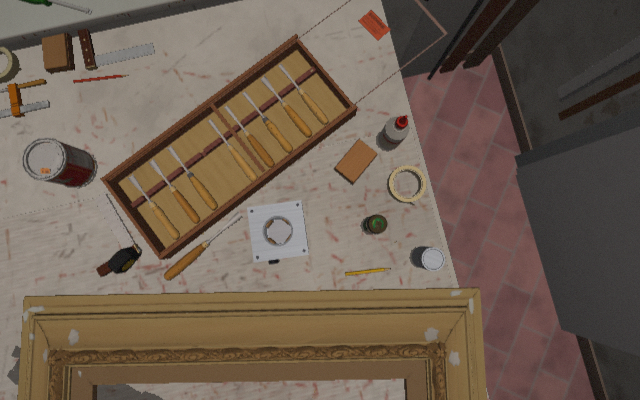

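The side view shows the pot at about (275,270), the jar at (312,235) and the warmer at (308,188). The top view shows the pot lid at about (432,258), the mouth at (278,231) and the jar at (375,224).

```bash
cat > h.py <<'E'
import numpy as np,cv2
from station import bot
def ray(f,u,v,z):
    F=200/np.tan(np.radians(f["vfov"]/2)); R=np.array(f["R"]);t=np.array(f["t"])
    d=R.T@np.array([(u-f["cx"])/F,(v-f["cy"])/F,1]); c=-R.T@t
    return c+d*(z-c[2])/d[2]
def proj(f,X):
    F=200/np.tan(np.radians(f["vfov"]/2)); p=np.array(f["R"])@X+np.array(f["t"]); return F*p[0]/p[2]+f["cx"],F*p[1]/p[2]+f["cy"]
E
python3 - <<'E'
from h import *
T=bot.grab_frame("top");S=bot.grab_frame("side")
for n,u,v,z in(("lid",432,258,.09),("mouth",278,231,.1),("jar",375,224,.105)):
    X=ray(T,u,v,z);print(n,X,"side px",proj(S,X),proj(S,X*[1,1,0]))
def crop(f,u,v,w,h,k): return cv2.resize(f["img"][v-h:v+h,u-w:u+w,::-1],None,fx=k,fy=k,interpolation=cv2.INTER_CUBIC)
a=crop(T,432,258,25,25,8);b=crop(T,278,231,35,35,6)[:400];b=cv2.resize(b,(400,400))
c=crop(S,275,270,25,25,8);d=crop(S,308,185,35,35,6);d=cv2.resize(d,(400,400))
b=cv2.resize(crop(T,278,231,40,40,5),(400,400));d=cv2.resize(crop(S,308,185,40,40,5),(400,400))
cv2.imwrite("pics/c.png",cv2.resize(np.vstack([np.hstack([a,b]),np.hstack([c,d])]),(600,600)))
E
```

```text
lid [ 0.49523757 -0.34737307  0.09      ] side px (np.float64(273.97254147028417), np.float64(254.21323225430925)) (np.float64(276.17447821938356), np.float64(284.02321869856735))
mouth [0.547203   0.01249944 0.1       ] side px (np.float64(306.5740235291413), np.float64(174.31352808027378)) (np.float64(307.10063861125707), np.float64(202.8619111077749))
jar [ 0.56979873 -0.21129591  0.105     ] side px (np.float64(310.2656229148467), np.float64(215.31822934426364)) (np.float64(310.727948185657), np.float64(248.4440053571661))
```

View pics/c.png

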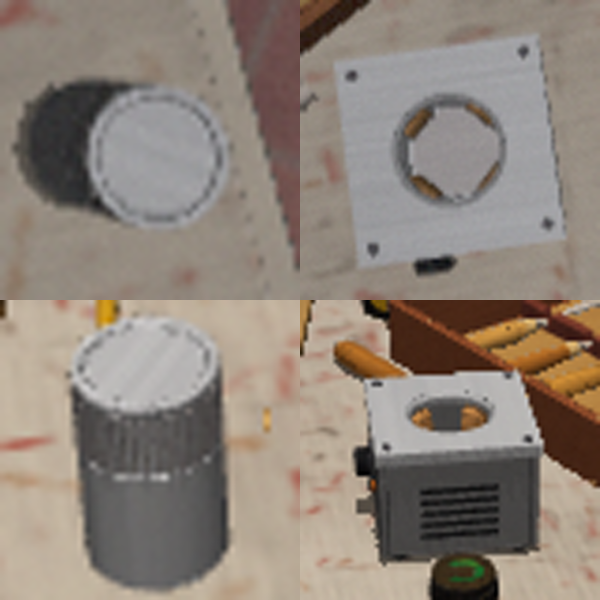

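The jar sits well clear of the pot. Next I'll combine both views for the lid and the four plate screws, then work out the shifts.

```bash
cat >> h.py <<'E'
from scipy.spatial.transform import Rotation as Rn
def rel(P,a):
    "shift(cm), rotvec in tool axes from measured pose to world P, tool x at yaw a, pointing down"
    s=bot.get_state();R0=Rn.from_quat(s["tool_rot"]);c,n=np.cos(a),np.sin(a)
    R1=Rn.from_matrix(np.array([[c,n,0],[n,-c,0],[0,0,-1]]))
    return np.round(100*R0.inv().apply(np.array(P)-s["position"]),2),np.round((R0.inv()*R1).as_rotvec(),3)
def st():
    s=bot.get_state();x=Rn.from_quat(s["tool_rot"]).as_matrix()
    print("t",s["time"],"pos",s["position"].round(4),"yaw",np.arctan2(x[1,0],x[0,0]).round(3),"zax",x[:,2].round(4),"F",s["ft_force"].round(2),"M",s["wrist_torque"].round(2),"w",round(s["grip_width"],4),"j6",s["joint_positions"][5].round(2))
E
python3 - <<'E'
from h import *
T=bot.grab_frame("top");S=bot.grab_frame("side")
print("lid",ray(T,433.0,258.7,.09),ray(S,273.8,255.4,.09))
f=lambda o,p:(o[0]+(p[0]+.5)/3.75-.5,o[1]+(p[1]+.5)/3.75-.5)
for F,o,ps in((T,(238,191),[(51,76),(224,51),(247,223),(73,249)]),(S,(268,145),[(77,84),(208,76),(229,138),(88,147)])):
    q=np.array([ray(F,*f(o,p),.1) for p in ps]);print("mouth",q.mean(0),np.linalg.norm(q-np.roll(q,1,0),axis=1))
print("rim",ray(T,277.2,230.6,.1),ray(S,*f((268,145),(150,114.5)),.1))
print(rel([.5,.15,.22],-.173))
E
```

```text
lid [ 0.49369339 -0.34969588  0.09      ] [ 0.49537456 -0.35151741  0.09      ]
mouth [0.54850614 0.01416813 0.1       ] [0.10749978 0.10858614 0.10719438 0.10788336]
mouth [0.55066814 0.01459629 0.1       ] [0.1047478  0.10784122 0.10520458 0.10813624]
rim [0.54807195 0.01439069 0.1       ] [0.55063998 0.00732138 0.1       ]
(array([-31.44,  41.96,  -1.25]), array([0.   , 0.   , 1.398]))
```

>>> send_rows([
  [[-3.5,4.7,-0.1,0,0,0.155,1],[-7,9.3,-0.3,0,0,0.31,1],[-10.5,14,-0.4,0,0,0.466,1],[-14,18.6,-0.5,0,0,0.62,1],[-17.5,23.3,-0.7,0,0,0.777,1],[-21,28,-0.8,0,0,0.93,1],[-24.5,32.6,-1,0,0,1.087,1],[-28,37.3,-1.1,0,0,1.24,1],[-31.4,42,-1.2,0,0,1.398,1],[-31.4,42,-1.2,0,0,1.398,1]],
], force=60)

```text
time: 1.55
position: [0.5023, 0.1474, 0.2195]
tool_rot: [0.996, -0.089, 0.0, 0.0]
ft_force: [-1.8, 0.7, 0.4]
grip_width: 0.0852
```

```bash
python3 -c "
from h import *
st();print(rel([.4945,-.3505,.2],-1.571))"
```

```text
t 1.55 pos [0.5023 0.1474 0.2195] yaw -0.179 zax [ 4.e-04 -2.e-04 -1.e+00] F [-1.82  0.68  0.41] M [-0.01  0.04  0.  ] w 0.0852 j6 0.34
(array([ 8.11, 49.13,  1.95]), array([-0.   , -0.   ,  1.392]))
```

>>> send_rows([
  [[0.9,5.5,0.2,0,0,0.155,1],[1.8,11,0.4,0,0,0.31,1],[2.7,16.4,0.6,0,0,0.464,1],[3.6,21.9,0.9,0,0,0.62,1],[4.5,27.3,1.1,0,0,0.773,1],[5.4,32.8,1.3,0,0,0.93,1],[6.3,38.2,1.5,0,0,1.08,1],[7.2,43.7,1.7,0,0,1.24,1],[8.1,49.2,1.9,0,0,1.392,1],[8.1,49.2,1.9,0,0,1.392,1]],
])

```text
time: 2.8
position: [0.4954, -0.3506, 0.1998]
tool_rot: [0.708, -0.706, -0.0, 0.0]
ft_force: [0.0, 0.3, 0.9]
grip_width: 0.0854
```

```bash
python3 -c "
from h import *
st();print(rel([.4945,-.3505,.055],-1.571))
S=bot.grab_frame('side');cv2.imwrite('pics/p4.png',cv2.resize(S['img'][140:310,180:400,::-1],None,fx=3,fy=3))"
```

```text
t 2.8 pos [ 0.4954 -0.3506  0.1998] yaw -1.568 zax [-4.e-04  2.e-04 -1.e+00] F [0.01 0.33 0.92] M [-0.03  0.01 -0.02] w 0.0854 j6 0.84
(array([-0.  ,  0.08, 14.48]), array([0.   , 0.   , 0.003]))
```

View pics/p4.png

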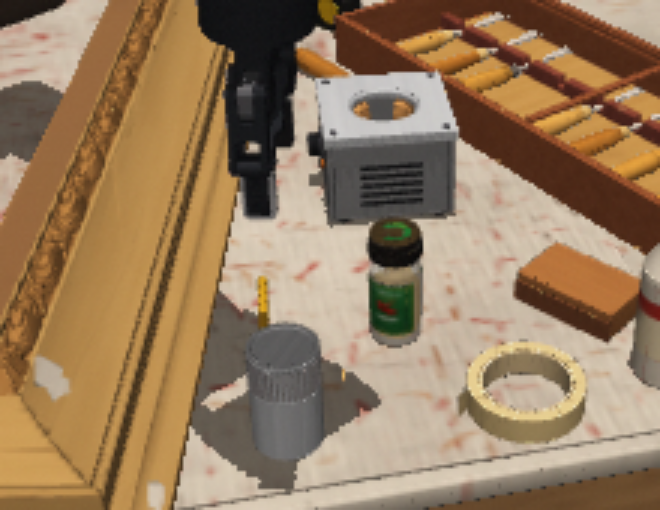

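The gripper is above the pot: its tip is at about (260,212) in the crop, the pot top is at (284,345), and the pot stands in the gripper's shadow. I'll descend and close.

>>> send_rows([
  [[0,0.1,3,0,0,0,1],[0,0.1,6,0,0,0,1],[0,0.1,9,0,0,0,1],[0,0.1,11.5,0,0,0,1],[0,0.1,13,0,0,0,1],[0,0.1,14,0,0,0,1],[0,0.1,14.5,0,0,0,1],[0,0.1,14.5,0,0,0,1],[0,0.1,14.5,0,0,0,1],[0,0.1,14.5,0,0,0,1]],
])

```text
time: 4.1
position: [0.4947, -0.3485, 0.056]
tool_rot: [0.709, -0.705, 0.0, -0.0]
ft_force: [-0.2, 1.1, 0.7]
grip_width: 0.0853
```

>>> send_rows([
  [[0,0,0,0,0,0,-1],[0,0,0,0,0,0,-1],[0,0,0,0,0,0,-1],[0,0,0,0,0,0,-1],[0,0,0,0,0,0,-1],[0,0,0,0,0,0,-1],[0,0,0,0,0,0,-1],[0,0,0,0,0,0,-1],[0,0,0,0,0,0,-1],[0,0,0,0,0,0,-1]],
], force=90)

```text
time: 5.35
position: [0.4949, -0.3485, 0.0567]
tool_rot: [0.709, -0.705, 0.001, -0.0]
ft_force: [-1.6, 1.4, 10.6]
grip_width: 0.0517
```

```bash
python3 -c "
from h import *
st();print(rel([.4945,-.3505,.2],-1.571))
S=bot.grab_frame('side');cv2.imwrite('pics/p5.png',cv2.resize(S['img'][140:310,180:400,::-1],None,fx=3,fy=3))"
```

```text
t 5.35 pos [ 0.4949 -0.3485  0.0567] yaw -1.565 zax [ 1.1e-03 -6.0e-04 -1.0e+00] F [-1.57  1.43 10.6 ] M [0.53 0.25 0.06] w 0.0517 j6 0.84
(array([  0.21,   0.03, -14.33]), array([-0.001, -0.001,  0.006]))
```

View pics/p5.png

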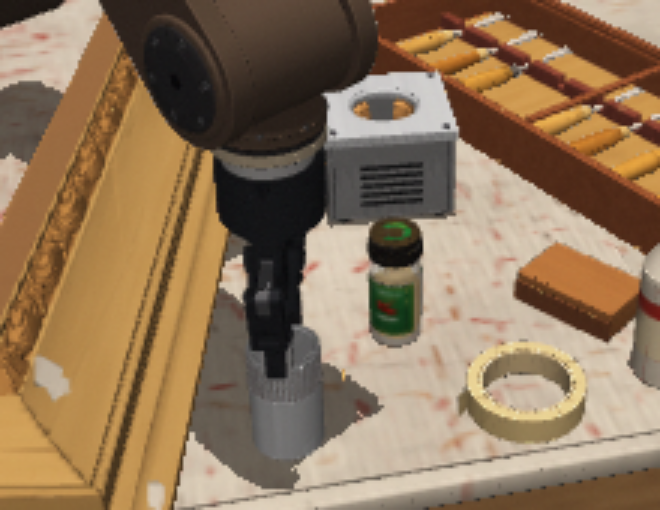

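```bash
python3 -c "
from h import *
S=bot.grab_frame('side');T=bot.grab_frame('top')
g=lambda u,v:((u-180)*3,(v-140)*3)
for z in(.09,.06,.03,0): print(z,g(*proj(S,np.array([.4945,-.3505,z]))))
for y in(-.3485,-.3765,-.388): print(y,g(*proj(S,np.array([.4949,y,.061]))))
a=cv2.resize(S['img'][235:300,245:305,::-1],(552,598),interpolation=cv2.INTER_CUBIC)
cv2.imwrite('pics/p6.png',a)"
```

```text
0.09 (np.float64(280.4022172785485), np.float64(345.300294735217))
0.06 (np.float64(282.70943574884296), np.float64(376.14745536225564))
0.03 (np.float64(284.940648267985), np.float64(405.9784279628933))
0 (np.float64(287.09954973520547), np.float64(434.8426127788204))
-0.3485 (np.float64(283.49006951553224), np.float64(373.40471475556205))
-0.3765 (np.float64(278.7634390985884), np.float64(398.38091926600055))
-0.388 (np.float64(276.7507604932894), np.float64(409.016206569092))
```

View pics/p6.png

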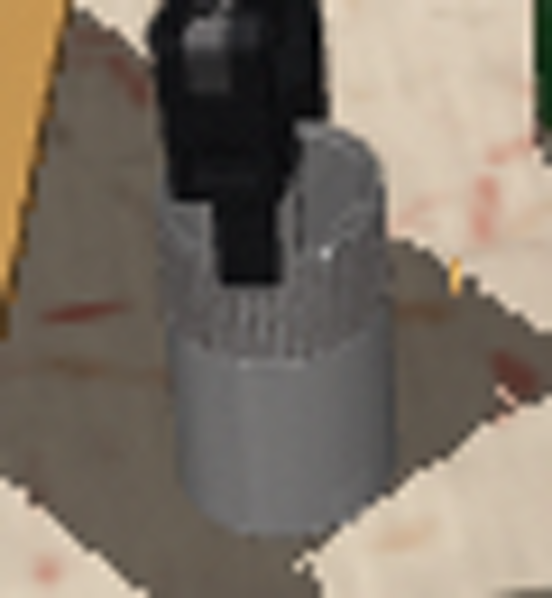

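The finger tip ends at about (250,285) in this crop, while the lid's front edge is at about y=250. The pads therefore overlap the pot by only ~11 mm, and the reported width is 52 mm. I'll reopen, go 11 mm lower and regrip. That still clears the plate when the pot is home.

>>> send_rows([
  [[0,0,0,0,0,0,1],[0,0,0,0,0,0,1],[0,0,0,0,0,0,1],[0,0,0,0,0,0,1],[0,0,0,0,0,0,1],[0.1,0,0.4,0,0,0,1],[0.2,0,0.8,0,0,0,1],[0.2,0,1.1,0,0,0,1],[0.2,0,1.1,0,0,0,1],[0.2,0,1.1,0,0,0,1]],
])

```text
time: 6.75
position: [0.4947, -0.3503, 0.0446]
tool_rot: [0.709, -0.705, 0.0, -0.0]
ft_force: [-0.3, 0.1, 0.6]
grip_width: 0.0856
```

>>> send_rows([
  [[0,0,0,0,0,0,-1],[0,0,0,0,0,0,-1],[0,0,0,0,0,0,-1],[0,0,0,0,0,0,-1],[0,0,0,0,0,0,-1],[0,0,0,0,0,0,-1],[0,0,0,0,0,0,-1],[0,0,0,0,0,0,-1],[0,0,0,0,0,0,-1],[0,0,0,0,0,0,-1]],
], force=90)

```text
time: 8.0
position: [0.4949, -0.3503, 0.0454]
tool_rot: [0.709, -0.705, 0.0, -0.0]
ft_force: [-1.0, 2.8, 7.3]
grip_width: 0.0535
```

```bash
python3 -c "
from h import *
st()
S=bot.grab_frame('side')
a=cv2.resize(S['img'][235:300,245:305,::-1],(552,598),interpolation=cv2.INTER_CUBIC)
cv2.imwrite('pics/p7.png',a)"
```

```text
t 8.0 pos [ 0.4949 -0.3503  0.0454] yaw -1.565 zax [ 7.e-04 -3.e-04 -1.e+00] F [-0.96  2.77  7.33] M [0.34 0.19 0.02] w 0.0535 j6 0.84
```

View pics/p7.png

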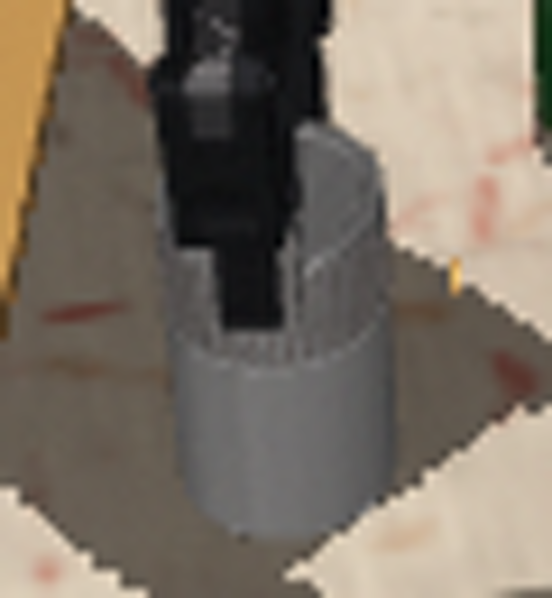

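The pads now reach about 24 mm down the band: the tip is at (250,328), the lid edge at y=250 and the band's bottom at y=355. Lifting and carrying next.

>>> send_rows([
  [[0,0,-1,0,0,0,-1],[0,0,-4,0,0,0,-1],[0,0,-8,0,0,0,-1],[0,0,-13,0,0,0,-1],[-4,-0.6,-14,0,0,0,-1],[-9,-1.4,-14,0,0,0,-1],[-14,-2.2,-14,0,0,0,-1],[-19,-3,-14,0,0,0,-1],[-24,-3.8,-14,0,0,0,-1],[-28,-4.4,-14,0,0,0,-1]],
])

```text
time: 9.3
position: [0.5369, -0.0682, 0.185]
tool_rot: [0.709, -0.705, 0.0, -0.0]
ft_force: [0.6, -0.8, -3.1]
grip_width: 0.0531
```

>>> send_rows([
  [[-4,-0.6,0,0,0,0,-1],[-7,-1,0,0,0,0,-1],[-8.2,-1.2,0,0,0,0,-1],[-8.4,-1.2,0,0,0,0,-1],[-8.4,-1.2,0,0,0,0,-1],[-8.4,-1.2,0,0,0,0,-1],[-8.4,-1.2,0,0,0,0,-1],[-8.4,-1.2,0,0,0,0,-1],[-8.4,-1.2,0,0,0,0,-1],[-8.4,-1.2,0,0,0,0,-1]],
])

```text
time: 10.55
position: [0.5486, 0.0139, 0.1846]
tool_rot: [0.709, -0.705, 0.0, -0.0]
ft_force: [0.2, 0.1, -3.1]
grip_width: 0.0538
```

```bash
python3 -c "
from h import *
st();print(rel([.5493,.0143,.142],-1.565))
S=bot.grab_frame('side');T=bot.grab_frame('top')
g=lambda u,v:((u-260)*5,(v-110)*5)
print('axis',[g(*proj(S,np.array([.5493,.0143,z]))) for z in (.1,.142,.23)])
a=cv2.resize(S['img'][110:210,260:360,::-1],(500,500),interpolation=cv2.INTER_CUBIC)
cv2.imwrite('pics/p8.png',a)"
```

```text
t 10.55 pos [0.5486 0.0139 0.1846] yaw -1.565 zax [ 1.e-04  1.e-04 -1.e+00] F [ 0.24  0.1  -3.09] M [ 0.   -0.    0.03] w 0.0538 j6 1.47
(array([-0.03, -0.07,  4.26]), array([-0.,  0.,  0.]))
axis [(np.float64(236.58202937895794), np.float64(320.1806795058694)), (np.float64(235.47699602790232), np.float64(256.5667419912735)), (np.float64(233.0252739487392), np.float64(115.42738633470393))]
```

View pics/p8.png

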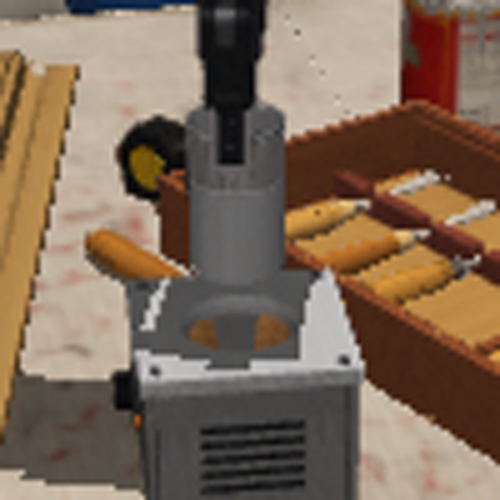

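The pot (axis at u≈237) is lined up over the mouth (centre about (238,325)). The free-air Fz reading is -3.1 N. Lowering it into the mouth.

>>> send_rows([
  [[0,0,1,0,0,0,-1],[0,-0.05,2,0,0,0,-1],[0,-0.05,3,0,0,0,-1],[0,-0.05,3.5,0,0,0,-1],[0,-0.05,3.8,0,0,0,-1],[0,-0.05,4.1,0,0,0,-1],[0,-0.05,4.3,0,0,0,-1],[0,-0.05,4.5,0,0,0,-1],[0,-0.05,4.5,0,0,0,-1],[0,-0.05,4.5,0,0,0,-1]],
])

```text
time: 11.9
position: [0.5491, 0.014, 0.1397]
tool_rot: [0.709, -0.705, 0.0, -0.0]
ft_force: [0.4, -1.2, -2.6]
grip_width: 0.0529
```

```bash
python3 -c "
from h import *
st()"
```

```text
t 11.9 pos [0.5491 0.014  0.1397] yaw -1.565 zax [ 2.e-04  1.e-04 -1.e+00] F [ 0.4  -1.19 -2.6 ] M [-0.01 -0.01 -0.03] w 0.0529 j6 1.47
```

>>> send_rows([
  [[0,0,0.15,0,0,0,-1],[0,0,0.3,0,0,0,-1],[0,0,0.45,0,0,0,-1],[0,0,0.6,0,0,0,-1],[0,0,0.75,0,0,0,-1],[0,0,0.9,0,0,0,-1],[0,0,1.0,0,0,0,-1],[0,0,1.1,0,0,0,-1],[0,0,1.1,0,0,0,-1],[0,0,1.1,0,0,0,-1]],
])

```text
time: 13.15
position: [0.5491, 0.014, 0.1286]
tool_rot: [0.709, -0.705, 0.0, -0.0]
ft_force: [0.6, -0.7, -1.4]
grip_width: 0.0534
```

>>> send_rows([
  [[0,0,0.05,0,0,-0.17,-1],[0,0,0.1,0,0,-0.34,-1],[0,0,0.15,0,0,-0.51,-1],[0,0,0.2,0,0,-0.68,-1],[0,0,0.25,0,0,-0.85,-1],[0,0,0.3,0,0,-0.68,-1],[0,0,0.35,0,0,-0.51,-1],[0,0,0.4,0,0,-0.34,-1],[0,0,0.45,0,0,-0.17,-1],[0,0,0.5,0,0,0,-1]],
], force=110)

```text
time: 14.4
position: [0.5494, 0.0136, 0.1241]
tool_rot: [0.708, -0.707, 0.001, -0.0]
ft_force: [-0.6, -2.7, 1.4]
grip_width: 0.0524
```

```bash
python3 -c "
from h import *
st()"
```

```text
t 14.4 pos [0.5494 0.0136 0.1241] yaw -1.57 zax [ 1.1e-03 -9.0e-04 -1.0e+00] F [-0.62 -2.73  1.37] M [-0.62  0.08  0.35] w 0.0524 j6 1.48
```

>>> send_rows([
  [[0,0,0.06,0,0,-0.17,-1],[0,0,0.12,0,0,-0.34,-1],[0,0,0.18,0,0,-0.51,-1],[0,0,0.24,0,0,-0.68,-1],[0,0,0.3,0,0,-0.85,-1],[0,0,0.36,0,0,-0.68,-1],[0,0,0.42,0,0,-0.51,-1],[0,0,0.48,0,0,-0.34,-1],[0,0,0.54,0,0,-0.17,-1],[0,0,0.6,0,0,0,-1]],
])

```text
time: 15.65
position: [0.5497, 0.0138, 0.1186]
tool_rot: [0.708, -0.706, 0.001, -0.0]
ft_force: [0.1, -0.7, 6.9]
grip_width: 0.053
```

```bash
python3 -c "
from h import *
st()"
```

```text
t 15.65 pos [0.5497 0.0138 0.1186] yaw -1.569 zax [ 2.1e-03 -7.0e-04 -1.0e+00] F [ 0.08 -0.75  6.95] M [-0.09  0.16  0.73] w 0.053 j6 1.47
```

>>> send_rows([
  [[0,0,0.05,0,0,-0.17,-1],[0,0,0.1,0,0,-0.34,-1],[0,0,0.15,0,0,-0.51,-1],[0,0,0.2,0,0,-0.68,-1],[0,0,0.25,0,0,-0.85,-1],[0,0,0.3,0,0,-0.68,-1],[0,0,0.35,0,0,-0.51,-1],[0,0,0.4,0,0,-0.34,-1],[0,0,0.45,0,0,-0.17,-1],[0,0,0.5,0,0,0,-1]],
])

```text
time: 16.9
position: [0.5495, 0.0138, 0.1133]
tool_rot: [0.708, -0.706, 0.001, -0.0]
ft_force: [-0.7, -0.6, 3.6]
grip_width: 0.0527
```

```bash
python3 -c "
from h import *
st()"
```

```text
t 16.9 pos [0.5495 0.0138 0.1133] yaw -1.569 zax [ 1.4e-03 -7.0e-04 -1.0e+00] F [-0.71 -0.61  3.56] M [-0.11  0.16  0.79] w 0.0527 j6 1.47
```

>>> send_rows([
  [[0,0,0.06,0,0,-0.17,-1],[0,0,0.12,0,0,-0.34,-1],[0,0,0.18,0,0,-0.51,-1],[0,0,0.24,0,0,-0.68,-1],[0,0,0.3,0,0,-0.85,-1],[0,0,0.36,0,0,-0.68,-1],[0,0,0.42,0,0,-0.51,-1],[0,0,0.48,0,0,-0.34,-1],[0,0,0.54,0,0,-0.17,-1],[0,0,0.6,0,0,0,-1]],
])

```text
time: 18.15
position: [0.5495, 0.0138, 0.1071]
tool_rot: [0.708, -0.706, 0.001, -0.0]
ft_force: [-0.5, -1.8, 2.1]
grip_width: 0.0525
```

```bash
python3 -c "
from h import *
st()"
```

```text
t 18.15 pos [0.5495 0.0138 0.1071] yaw -1.569 zax [ 1.4e-03 -6.0e-04 -1.0e+00] F [-0.52 -1.83  2.12] M [-0.15  0.02  0.63] w 0.0525 j6 1.47
```

>>> send_rows([
  [[0,0,0.05,0,0,-0.17,-1],[0,0,0.1,0,0,-0.34,-1],[0,0,0.15,0,0,-0.51,-1],[0,0,0.2,0,0,-0.68,-1],[0,0,0.25,0,0,-0.85,-1],[0,0,0.3,0,0,-0.68,-1],[0,0,0.35,0,0,-0.51,-1],[0,0,0.4,0,0,-0.34,-1],[0,0,0.45,0,0,-0.17,-1],[0,0,0.5,0,0,0,-1]],
])

```text
time: 19.4
position: [0.5498, 0.0138, 0.1022]
tool_rot: [0.708, -0.706, 0.001, -0.0]
ft_force: [0.8, -0.9, 2.1]
grip_width: 0.0526
```

```bash
python3 -c "
from h import *
st()"
```

```text
t 19.4 pos [0.5498 0.0138 0.1022] yaw -1.569 zax [ 2.e-03 -8.e-04 -1.e+00] F [ 0.79 -0.94  2.09] M [-0.48 -0.28  0.72] w 0.0526 j6 1.47
```

>>> send_rows([
  [[0,0,0.03,0,0,-0.17,-1],[0,0,0.06,0,0,-0.34,-1],[0,0,0.09,0,0,-0.51,-1],[0,0,0.12,0,0,-0.68,-1],[0,0,0.15,0,0,-0.85,-1],[0,0,0.18,0,0,-0.68,-1],[0,0,0.21,0,0,-0.51,-1],[0,0,0.24,0,0,-0.34,-1],[0,0,0.25,0,0,-0.17,-1],[0,0,0.25,0,0,0,-1]],
])

```text
time: 20.65
position: [0.5507, 0.0137, 0.1005]
tool_rot: [0.708, -0.706, 0.002, -0.001]
ft_force: [1.9, -1.7, 9.0]
grip_width: 0.0528
```

```bash
python3 -c "
from h import *
st()"
```

```text
t 20.65 pos [0.5507 0.0137 0.1005] yaw -1.569 zax [ 0.0044 -0.0011 -1.    ] F [ 1.89 -1.74  9.05] M [-0.48 -0.29  0.72] w 0.0528 j6 1.47
```

>>> send_rows([
  [[0,0,0.01,0,0,-0.17,-1],[0,0,0.02,0,0,-0.34,-1],[0,0,0.03,0,0,-0.51,-1],[0,0,0.03,0,0,-0.68,-1],[0,0,0.03,0,0,-0.85,-1],[0,0,0.03,0,0,-0.68,-1],[0,0,0.03,0,0,-0.51,-1],[0,0,0.03,0,0,-0.34,-1],[0,0,0.03,0,0,-0.17,-1],[0,0,0.03,0,0,0,-1]],
])

```text
time: 21.9
position: [0.5507, 0.0137, 0.1003]
tool_rot: [0.708, -0.706, 0.002, -0.001]
ft_force: [1.6, -1.4, 9.0]
grip_width: 0.0525
```

```bash
python3 -c "
from h import *
st()
S=bot.grab_frame('side')
g=lambda u,v:((u-260)*6,(v-120)*6)
for h in (.04,.044,.047,.05):print(h,'rim front',g(*proj(S,np.array([.5495,.014-.028,.1+h]))))
print('mouth front',g(*proj(S,np.array([.5495,.014-.031,.1]))))
cv2.imwrite('pics/p9.png',cv2.resize(S['img'][120:210,260:360,::-1],(600,540),interpolation=cv2.INTER_CUBIC))"
```

```text
t 21.9 pos [0.5507 0.0137 0.1003] yaw -1.569 zax [ 0.0045 -0.0011 -1.    ] F [ 1.59 -1.38  8.98] M [-0.48 -0.26  0.73] w 0.0525 j6 1.47
0.04 rim front (np.float64(279.5959525759282), np.float64(278.3463370851201))
0.044 rim front (np.float64(279.45932894491796), np.float64(270.84054393068567))
0.047 rim front (np.float64(279.35654156082717), np.float64(265.1936376219567))
0.05 rim front (np.float64(279.25347895901325), np.float64(259.5316114742644))
mouth front (np.float64(280.57118186356183), np.float64(354.96805359177915))
```

View pics/p9.png

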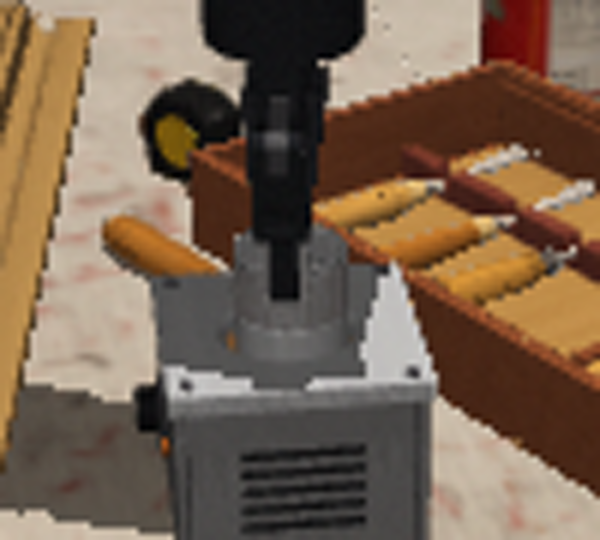

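The press force stays at 12 N through a further 1.7 rad of turning with no descent, so the pot is on the seat. The picture shows it upright with its rim 43–47 mm over the plate: rim front at about y=268, mouth front at y=355. I'll unload the spring, then open.

>>> send_rows([
  [[0,0,-0.05,0,0,0,-1],[0,0,-0.1,0,0,0,-1],[0,0,-0.15,0,0,0,-1],[0,0,-0.2,0,0,0,-1],[0,0,-0.2,0,0,0,-1],[0,0,-0.2,0,0,0,-1],[0,0,-0.2,0,0,0,-1],[0,0,-0.2,0,0,0,-1],[0,0,-0.2,0,0,0,-1],[0,0,-0.2,0,0,0,-1]],
])

```text
time: 23.2
position: [0.5503, 0.0137, 0.1014]
tool_rot: [0.709, -0.705, 0.001, -0.001]
ft_force: [5.6, -1.8, 4.3]
grip_width: 0.0527
```

```bash
python3 -c "
from h import *
st()"
```

```text
t 23.2 pos [0.5503 0.0137 0.1014] yaw -1.565 zax [ 3.1e-03 -4.0e-04 -1.0e+00] F [ 5.63 -1.75  4.34] M [-0.73 -0.95 -0.51] w 0.0527 j6 1.47
```

>>> send_rows([
  [[0,0,0,0,0,0,1],[0,0,0,0,0,0,1],[0,0,0,0,0,0,1],[0,0,0,0,0,0,1],[0,0,0,0,0,0,1],[0,0,-0.5,0,0,0,1],[0,0,-2,0,0,0,1],[0,0,-5,0,0,0,1],[0,0,-9,0,0,0,1],[0,0,-9,0,0,0,1]],
])

```text
time: 24.45
position: [0.5503, 0.0139, 0.1945]
tool_rot: [0.709, -0.705, 0.002, -0.002]
ft_force: [0.1, -0.8, 0.7]
grip_width: 0.0849
```

```bash
python3 -c "
from h import *
st()
S=bot.grab_frame('side')
g=lambda u,v:((u-280)*9,(v-140)*9)
for h in (.04,.044,.047,.05):print(h,'rim front',g(*proj(S,np.array([.5495,.014-.028,.1+h]))),'back',g(*proj(S,np.array([.5495,.014+.028,.1+h]))),[g(*proj(S,np.array([.5495+d,.014,.1+h]))) for d in(-.028,.028)])
print('mouth front',g(*proj(S,np.array([.5495,.014-.035,.1]))))
cv2.imwrite('pics/p10.png',cv2.resize(S['img'][140:190,280:340,::-1],(540,450),interpolation=cv2.INTER_CUBIC))"
```

```text
t 24.45 pos [0.5503 0.0139 0.1945] yaw -1.565 zax [ 6.1e-03 -5.0e-04 -1.0e+00] F [ 0.09 -0.78  0.74] M [0.02 0.   0.03] w 0.0849 j6 1.47
0.04 rim front (np.float64(239.3939288638923), np.float64(237.5195056276802)) back (np.float64(249.44478895775705), np.float64(159.59964962696063)) [(np.float64(158.17813183827866), np.float64(196.46483253042902)), (np.float64(330.9497864769672), np.float64(199.12540379367766))]
0.044 rim front (np.float64(239.18899341737693), np.float64(226.2608158960285)) back (np.float64(249.26496445581017), np.float64(148.64205672791255)) [(np.float64(157.8356697540816), np.float64(185.36190719938102)), (np.float64(330.9086477611052), np.float64(188.01529815629948))]
0.047 rim front (np.float64(239.03481234124075), np.float64(217.7904564329351)) back (np.float64(249.12969159739782), np.float64(140.39921497539117)) [(np.float64(157.57803812932258), np.float64(177.00926080547663)), (np.float64(330.87769931705196), np.float64(179.65722290915306))]
0.05 rim front (np.float64(238.88021843851988), np.float64(209.29741721139663)) back (np.float64(248.99407055285786), np.float64(132.13515652659999)) [(np.float64(157.3197306525057), np.float64(168.6347026868102)), (np.float64(330.846669598399), np.float64(171.2771982801541))]
mouth front (np.float64(240.12363301886757), np.float64(358.49261484847773))
```

View pics/p10.png

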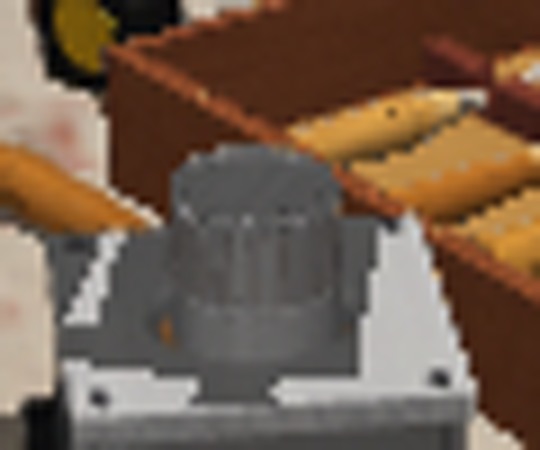

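The lid rim is at y≈143–222 in the crop, a top height of about 45.5 mm, which lies within the home range. The lid centre is at u≈256, against 244 predicted for the axis, so I'll check centring and lean from above with the arm moved aside.

>>> send_rows([
  [[0,0,-2,0,0,0,1],[-4,0,-4,0,0,0,1],[-8,0,-5,0,0,0,1],[-12,0,-5,0,0,0,1],[-16,0,-5,0,0,0,1],[-20,0,-5,0,0,0,1],[-22,0,-5,0,0,0,1],[-22,0,-5,0,0,0,1],[-22,0,-5,0,0,0,1],[-22,0,-5,0,0,0,1]],
])

```text
time: 25.75
position: [0.5479, 0.233, 0.2408]
tool_rot: [0.709, -0.705, -0.0, 0.0]
ft_force: [0.8, -0.3, 0.9]
grip_width: 0.0853
```

```bash
python3 -c "
from h import *
st()
S=bot.grab_frame('side');T=bot.grab_frame('top')
a=cv2.resize(T['img'][191:271,238:318,::-1],(560,560),interpolation=cv2.INTER_CUBIC)
b=cv2.resize(S['img'][140:190,285:335,::-1],(240,240),interpolation=cv2.INTER_CUBIC)
o=np.zeros((560,800,3),np.uint8);o[:,:560]=a;o[:240,560:]=b
c=cv2.resize(T['img'][180:280,330:460,::-1],(240,185));o[300:485,560:]=c
cv2.imwrite('pics/p11.png',o)"
```

```text
t 25.75 pos [0.5479 0.233  0.2408] yaw -1.566 zax [-1.e-04 -0.e+00 -1.e+00] F [ 0.85 -0.33  0.86] M [ 0.   -0.02  0.01] w 0.0853 j6 1.86
```

View pics/p11.png

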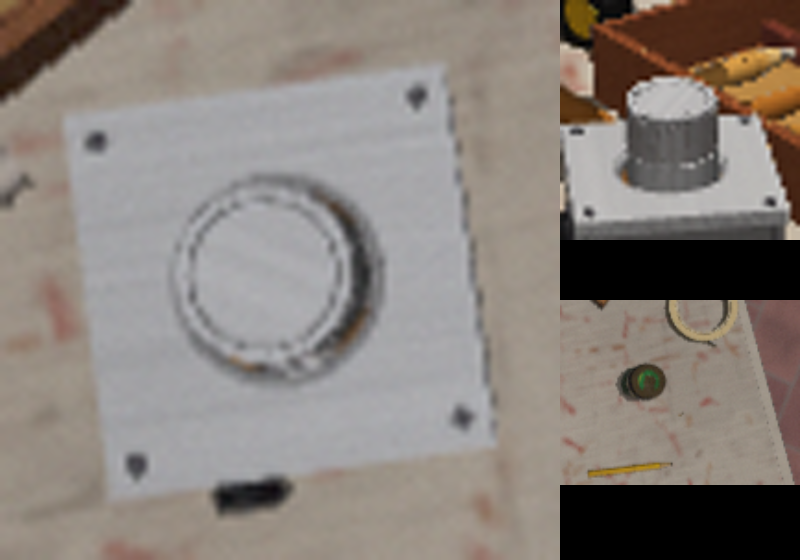

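```bash
python3 -c "
from h import *
S=bot.grab_frame('side');T=bot.grab_frame('top')
f=lambda x,y:(238+(x+.5)/7-.5,191+(y+.5)/7-.5)
print('lid',ray(T,*f(266.5,270),.1455),'mouth',ray(T,*f(276.5,279.5),.1),'screws',np.mean([ray(T,*f(*p),.1) for p in((96,141),(417,96),(461,417),(137,465))],0))
h=lambda x,y:(285+(x-560+.5)/4.8-.5,140+(y+.5)/4.8-.5)
print('side lid',ray(S,*h(672,100.5),.1455),'screws',np.mean([ray(S,*h(*p),.1) for p in((576,132),(746,121),(770,202),(588,212))],0))
# lid bright mask centroid, top view
for F,(u,v) in((T,(275,229)),(S,(308,161))):
    g=cv2.cvtColor(F['img'],cv2.COLOR_RGB2GRAY)[v-18:v+18,u-18:u+18]; m=(g>np.percentile(g,60)).astype(np.uint8)
"
```

```text
lid [0.55055431 0.01290534 0.1455    ] mouth [0.54829407 0.01469804 0.1       ] screws [0.54857486 0.01428896 0.1       ]
side lid [0.55191452 0.01237732 0.1455    ] screws [0.54997515 0.01432118 0.1       ]
```

```bash
python3 -c "
from h import *
st();print(bot.sign_off())"
```

```text
t 25.95 pos [0.5479 0.2335 0.2409] yaw -1.566 zax [ 2.e-04  1.e-04 -1.e+00] F [-1.43 -0.08  0.59] M [ 0.02 -0.01  0.02] w 0.0852 j6 1.86
the job is handed in; nothing more can be done
None
```

I put the pot in the warmer's well, worked it down with a to-and-fro twist, released it, moved the arm clear and handed the job in at about 26 s. No verdict was reported.

- **Grip:** the first grip held only about 11 mm of the pot, so I let go and regripped 11 mm lower before lifting.
- **Seating:** at each check during the twisting, the press read 4.5 to 12 N, so the well was pressed down about 2.5 mm at most. On the last twists, with about 12 N on it, the pot turned a further 1.7 rad without going down, which I take as standing on the seat. The seat is hidden, so this is inferred from the force.
- **Height:** after release its top stood about 45.5 mm above the plate, inside the 40 to 47 mm given for home.
- **Centring and upright:** both cameras put the lid centre about 2.5 to 3 mm off the mouth centre. If all of that is lean, it is about 0.03 rad, under the 0.06 limit. Small offset and slight lean can't be told apart at this accuracy.
- **Other things:** I looked at the jar in the last picture and it seemed unmoved. I made no separate measurement of the block or gouge, but the arm did not go near them.

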